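Fit the mixing beater on its drive spindle and hold it pressed

ROBOT

A 6-joint arm with a two-finger parallel gripper is mounted at the origin on a cart in front of the work surface, level with it; the furniture and walls round the work are solid. World frame = base frame: x ahead of the robot, y to its left, z up, the work surface at z = 0. Lengths are in m, angles in rad, forces in N, time in s.
With the tool pointing down it reaches from about 0.35 to 0.775 m from the base axis. Payload 5.5 kg.
Tool frame: the origin (TCP) lies between the finger pads; the fingertips stand 17 mm ahead of it and the grasp point (between the pads) lies 2 mm behind it (env.finger_overhang is the distance from the TCP to the fingertips, in m); z points along the fingers, y is the line along which they close (so a half turn about z gives the same grasp; the last joint's range is limited). The gripper opens to 85 mm and grips with 20 to 120 N. Pads are 22 mm wide; open, the fingers measure 114 mm over their backs; the gripper's body (76 mm by 85 mm) begins 54 mm behind the grasp point. The pads swing forward as they close: fully open they stand 13 mm farther back than shut.
Start: joints at [-1.448, 0.313, 0.046, 1.304, 0, 1.431], TCP at [0.149, -0.555, 0.248] pointing down, gripper open.
Joint ranges: [-2.76, 2.76], [-0.86, 1.69], [-1.03, 1.26], [-2.2, 2.34], [-1.47, 1.5], [-3.14, 3.14]. Speed limits (rad/s): [2.57, 2.57, 3.14, 3.14, 3.14, 3.14].

INTERFACE

Orientations are given as a unit quaternion [w, x, y, z].
In Python, from workcell import env gives the robot as it stands. The module is installed in compiled form; this text tells all that it offers.
- The arm moves only by the shell command python3 -m pendant 'ROWS' [FORCE]. ROWS is JSON, a list of rows, each a list of 5 numbers: the gripper's target within -1 to 1 (fully open at 1, half-way at 0, shut at -1), then the shift along the tool's x, y, z in m, then the turn about the tool's z in rad. A call has 1 to 8 rows; each row shifts and turns the commanded pose from where the row before left it, along the tool's axes as they then stand; what a row does not reach is not made up. A row lasts 1/8 s, in which the tool goes at most 62.5 mm and 10.7 degrees, less where a joint would pass 70% of its speed; a pose out of reach is approached as far as the arm can. A call with a gripper value outside its range is refused whole. The fingers move at their own pace and stop on an object; FORCE is the grip in N (left out, the last holds). Time passes only in rows, so rows that do not move let the fingers close. It gives the time, the measured TCP pose, the force, the opening and the grip force at its end, in the units of the state.
- env.get_state(): the state, without advancing time (a new reading comes with each control period).
- env.read_camera(name): name is "scene" or "side" or "wrist"; returns the picture (400x640x3 uint8, red, green, blue); there is no depth.
- env.calibration(name): a dict with "K" (3x3 intrinsics, pixels), "distortion" ([k1, k2, p1, p2, k3] as OpenCV has them; the pictures are not rectified), "T" (4x4, takes a point from camera to world coordinates); the wrist camera has in their place "tool_from_camera" (4x4, takes a point from camera to tool coordinates, whose origin is the TCP and whose axes are the flange's). Camera axes: x right, y down, z forward; pixel columns grow to the right and rows downward; lengths in m; the calibration is good to about 2 mm. A picture is of the moment at which its call begins: read the wrist's pose just before it. calibration takes no time and is no camera call.
- env.hand_in(): hands the job in; it is judged then, once.
Trained networks look in the newest picture that a camera, given by its name, has taken for a name from the list of things; names that differ only in an ending like _2 or _b are one class to them, and where a whole thing is asked for, a point or a joint stands for the part that bears it (a point fixed in the world has none). Each returns a list of dicts, best first, with "score" (0 to 1); they miss things now and then, are a little off and sometimes report something else, mostly with a low value. They report only what shows in the picture. A call takes as long as a camera call.
- env.recognise(camera, label): "centre" ([column, row] in pixels, amid what is visible of it).
The state is a dict: "clock": time; "joint_pos": joint angles; "qvel": joint speeds; "tau": joint torques, N m; "tcp_pos": TCP position; "orientation": TCP orientation; "wrist_force": force on the tool from outside, world axes, zero at the start; "ft_torque": the same for the moment, N m; "finger_gap": finger opening in m; "grip_force": force on a finger pad.
Only numpy, scipy, OpenCV 4.12 (cv2) and the standard library are available. Lean on these libraries where they do the work, as an engineer would, in place of code of your own. Each camera call takes 0.05 s, during which the arm holds its last target. There are 200 camera calls.

TASK

Pick up the orange beater by its black grip and lower it over the spindle in the mixing machine's bowl, turning it until the splines mesh and the hub slides fully home on the spindle's flange. Then press it down so that the sprung spindle goes all the way to its stop, and finish like that: still gripping the beater and still pressing, without letting go. Leave the honey jar, the mug and the spice jar where they stand.

Things in the scene. Friction and masses are not known exactly. Their poses are not given: they have to be found in the camera images.
- machine: Low round white mixing machine, fixed on the worktop, 168 mm across: base 60 mm high, on it an open clear bowl 150 mm across outside, 142 mm inside, rim 105 mm above the worktop. The drive spindle stands upright in the middle of the bowl. Origin: centre of its underside; z up, x away from the side with the button. Place and yaw vary.
- spindle_seat (a point): Centre of the top of the spindle's steel flange (42 mm across) on which the hub comes to rest, 72 mm above the worktop while the spindle is up. z up; x and y run along the four splines: a black cross of fins 8 mm thick, reaching 12 mm from the axis, with rounded tops 22 mm above the flange. Its starting angle varies independently of the machine.
- spindle_tip (a point): Tip of the spindle, on its axis 42 mm above the flange; axes as spindle_seat. A round steel pilot 12 mm thick rises out of the cross of fins and narrows to a cone from 34 to 42 mm above the flange. The spindle turns about its axis against a stiff drag (0.15 N m) and stays where it is left.
- spindle_press (a joint): Downward travel of the sprung spindle in m: 0 up (start), 0.008 at its stop. The spring pushes back with 4.5 N at the top and about 12 N at the stop, so it rises again when no longer pressed; the beater's weight alone does not move it.
- beater: Orange beater, about 0.16 kg (varies), 100 mm tall, standing upright on its hub. Origin: centre of the hub's underside; z up, x along its two blunt paddles, which reach 55 mm from the axis to +x and -x between 4 and 31 mm height. Hub 38 mm across with a cross-shaped bore from below, 46 mm deep: slots along its x and y, 10.4 mm wide, so it meshes at every quarter turn with about 0.1 rad play.
- beater_grip (a point): Middle of the beater's black grip, on its axis 84 mm above the hub's underside; axes as beater. The grip is a block 40 mm along x, 24 mm thick along y, from 58 to 100 mm height; right below it is a round orange collar 48 mm across (46 to 58 mm).
- honey_jar: Honey jar with black lid, 63 mm across, 94 mm tall, loose bystander. Origin: centre of its underside. It and the beater stand on opposite sides of the machine; which is on which side varies.
- mug: White mug with blue stripes, 84 x 118 x 101 mm, loose bystander. Origin: on its underside.
- spice_jar: Black-capped spice jar, 41 mm across, 105 mm tall, loose bystander. Origin: centre of its underside.

How it is judged:
On the way, in this order (a step that is already met when the one before it is completed fails the run):
1. the beater is lifted off the worktop, over the bowl's rim (height (world z) of beater above 0.107 m), for 0.1 s.
2. the beater's splines are meshed and its hub is home on the flange (z of beater in the frame of spindle_seat below 0.003 m and horizontal distance between beater and spindle_seat below 0.004 m), for 0.2 s.
At the end, for the whole second after the job is handed in: Beater upright (0.1 rad) on the spindle, splines meshed (0.2 rad of a quarter turn, axis within 4 mm), hub within 3 mm of the flange, spindle pressed more than 6 of its 8 mm, fingers still holding the beater (over 2 N), all through the last second (all of step 2 and (angle between the x axis of beater and the x axis of spindle_seat, either way round below 0.2 rad or angle between the x axis of beater and the x axis of spindle_seat, either way round above 1.37 rad) and angle between beater's own z axis and vertical below 0.1 rad and value of joint spindle_press above 0.006 m and contact force between the fingers and beater above 2 N); the arm keeps its last pose, push and grip.
It fails at once if the honey jar is moved by more than 3 cm or tipped (distance of honey_jar from where it was at the start of the episode above 0.03 m or angle between honey_jar's own z axis and vertical above 0.4 rad).
It fails at once if the mug is moved by more than 3 cm or tipped (distance of mug from where it was at the start of the episode above 0.03 m or angle between mug's own z axis and vertical above 0.4 rad).
It fails at once if the spice jar is moved by more than 3 cm or tipped (distance of spice_jar from where it was at the start of the episode above 0.03 m or angle between spice_jar's own z axis and vertical above 0.4 rad).
It also fails if it takes over 42 s, if anything falls off the work surface, if the arm or the gripper's body presses on something with over 40 N, if the wrist force passes 120 N, or if a joint passes its speed limit or range.

## Working session

There is one attempt and no reset: what is moved stays moved. The work goes in short steps, Python scripts to look and compute and a shell command to move; the robot and the scene stay as the last step left them, time stands still between calls to the robot, and variables do not carry over. Pictures are saved under pics/ and viewed, at most 10 in all, crops included, and the job is handed in when it is done.

```bash
mkdir -p pics
cat > h.py <<'E'
from workcell import env
import numpy as np, cv2
def cam(name):
    c=env.calibration(name); K=np.array(c["K"]);d=np.array(c["distortion"])
    if "T" in c: T=np.array(c["T"])
    else:
        from scipy.spatial.transform import Rotation as R
        s=env.get_state(); q=s["orientation"]; W=np.eye(4); W[:3,:3]=R.from_quat([q[1],q[2],q[3],q[0]]).as_matrix(); W[:3,3]=s["tcp_pos"]
        T=W@np.array(c["tool_from_camera"])
    return K,d,T
def toz(c,px,z):
    K,d,T=c
    u=cv2.undistortPoints(np.array([[px]],float),K,d)[0,0]
    r=T[:3,:3]@np.array([u[0],u[1],1]); o=T[:3,3]
    return o+r*(z-o[2])/r[2]
def proj(c,P):
    K,d,T=c; Ti=np.linalg.inv(T)
    return cv2.projectPoints(np.array(P,float).reshape(-1,3),cv2.Rodrigues(Ti[:3,:3])[0],Ti[:3,3],K,d)[0][:,0]
E
python3 - <<'E'
from h import *
print(env.get_state())
for n in ["scene","side","wrist"]:
    c=cam(n); im=env.read_camera(n); cv2.imwrite(f"pics/{n}0.png",im[:,:,::-1]); print(n,c[2].round(3).tolist())
    for l,z in [("beater",.05),("beater_grip",.084),("spindle_tip",.09),("machine",.05),("honey_jar",.047),("mug",.05),("spice_jar",.05)]:
        for r in env.recognise(n,l)[:2]: print(l,round(r["score"],2),np.round(r["centre"]),toz(c,r["centre"],z).round(3))
E
```

```text
{'clock': 0.0, 'joint_pos': array([-1.44762075e+00,  3.14010862e-01,  4.49941417e-02,  1.30360168e+00,
        4.76848472e-06,  1.43120458e+00]), 'qvel': array([ 0.00113284,  0.00111782, -0.00015264, -0.00077365, -0.00047183,
       -0.00240767]), 'tau': array([-2.21873506e-05, -4.80629539e+01,  2.98531759e+01,  1.94723869e-02,
       -5.67412928e-05,  2.31205092e-06]), 'tcp_pos': array([ 0.14929633, -0.55478944,  0.24740909]), 'orientation': array([-9.10984885e-04,  9.91381164e-01,  1.31005944e-01,  9.86193144e-06]), 'wrist_force': array([ 0.55915588,  0.55139417, -1.31463671]), 'ft_torque': array([-0.05147148,  0.00727423,  0.00019968]), 'grip_force': 0.0, 'finger_gap': 0.08566583692544051}
scene [[0.138, -0.857, 0.496, -0.327], [-0.99, -0.125, 0.059, -0.181], [0.011, -0.499, -0.866, 1.565], [0.0, 0.0, 0.0, 1.0]]
machine 0.31 [190. 216.] [0.401 0.354 0.05 ]
honey_jar 0.95 [190. 214.] [0.408 0.355 0.047]
spice_jar 0.51 [243. 158.] [0.664 0.224 0.05 ]
side [[-0.286, -0.643, 0.71, -0.426], [-0.958, 0.193, -0.211, 0.183], [-0.001, -0.741, -0.672, 0.998], [0.0, 0.0, 0.0, 1.0]]
beater 0.8 [382. 229.] [ 0.367 -0.3    0.05 ]
beater_grip 0.85 [380. 227.] [ 0.349 -0.28   0.084]
machine 0.6 [274. 216.] [0.535 0.048 0.05 ]
honey_jar 0.89 [190. 266.] [0.395 0.349 0.047]
mug 0.55 [420. 190.] [ 0.514 -0.527  0.05 ]
spice_jar 0.78 [222. 204.] [0.653 0.221 0.05 ]
wrist [[0.26, -0.917, -0.304, 0.226], [-0.966, -0.247, -0.082, -0.535], [0.0, 0.315, -0.949, 0.373], [0.0, 0.0, 0.0, 1.0]]
```

View pics/side0.png

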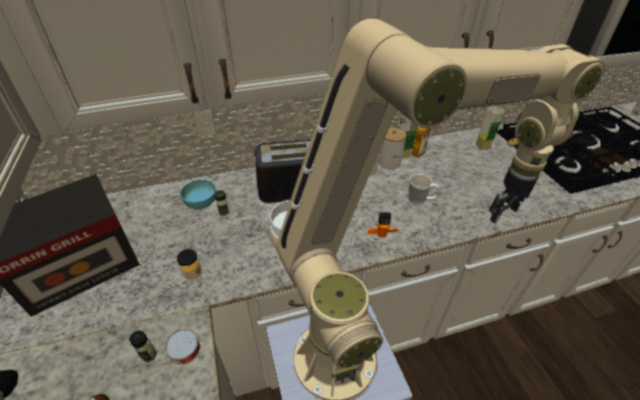

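View pics/scene0.png

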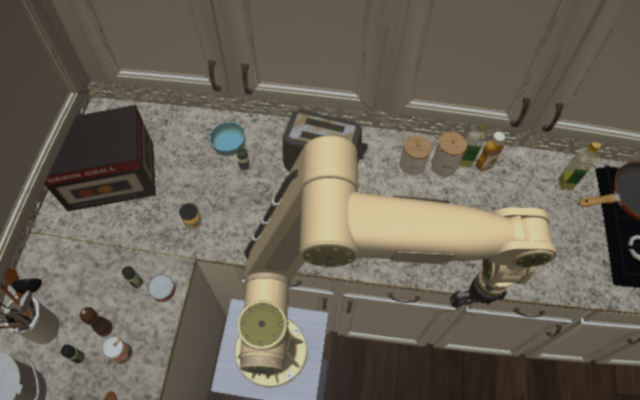

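Beater upright at about (382,229) in the side view, with its paddles roughly along world y. The machine is hidden behind the arm. I'll go above the beater.

```bash
python3 -m pendant '[[1,0.045,-0.033,0,0],[1,0.045,-0.033,0,0],[1,0.045,-0.033,0,0],[1,0.045,-0.033,0,0],[1,0.045,-0.033,0,0],[1,0.045,-0.033,0,0],[1,0,0,0,0],[1,0,0,0,0]]' 30
python3 - <<'E'
from h import *
s=env.get_state();print(s["joint_pos"].round(2))
for n in ["scene","side","wrist"]:
    c=cam(n); im=env.read_camera(n); cv2.imwrite(f"pics/{n}1.png",im[:,:,::-1])
    for l,z in [("beater",.05),("beater_grip",.1),("spindle_tip",.1),("machine",.06),("mug",.05),("honey_jar",.05),("spice_jar",.05)]:
        for r in env.recognise(n,l)[:1]: print(n,l,round(r["score"],2),np.round(r["centre"]),toz(c,r["centre"],z).round(3))
a=cv2.imread("pics/side1.png");b=cv2.imread("pics/wrist1.png")
a=cv2.resize(a[150:300,160:460],(600,300)); b=cv2.resize(b,(480,300)); 
cv2.imwrite("pics/c1.png",np.vstack([a,np.pad(b,((0,0),(0,120),(0,0)))]))
E
```

```text
clock: 2.2
tcp_pos: [0.3587, -0.2941, 0.2484]
orientation: [0.0, 0.991, 0.131, -0.0]
wrist_force: [-0.8, -0.8, -0.8]
finger_gap: 0.0856
grip_force: 0.0
[-0.86  0.1  -0.22  1.25 -0.    2.02]
scene beater 0.89 [384. 244.] [ 0.392 -0.314  0.05 ]
scene beater_grip 0.9 [386. 246.] [ 0.363 -0.317  0.1  ]
scene spindle_tip 0.61 [183. 212.] [0.385 0.364 0.1  ]
scene machine 0.7 [301. 227.] [ 0.411 -0.033  0.06 ]
scene mug 0.95 [449. 221.] [ 0.51  -0.531  0.05 ]
scene spice_jar 0.44 [245. 155.] [0.675 0.22  0.05 ]
side beater 0.67 [382. 225.] [ 0.383 -0.305  0.05 ]
side beater_grip 0.65 [382. 227.] [ 0.333 -0.275  0.1  ]
side machine 0.93 [304. 228.] [ 0.439 -0.038  0.06 ]
side mug 0.65 [419. 190.] [ 0.517 -0.523  0.05 ]
side spice_jar 0.64 [221. 205.] [0.652 0.224 0.05 ]
wrist beater 0.6 [352. 152.] [ 0.385 -0.317  0.05 ]
wrist beater_grip 0.66 [348. 153.] [ 0.391 -0.308  0.1  ]
wrist machine 0.58 [64. 30.] [ 0.425 -0.052  0.06 ]
wrist mug 0.73 [601.  79.] [ 0.51  -0.516  0.05 ]
```

View pics/c1.png

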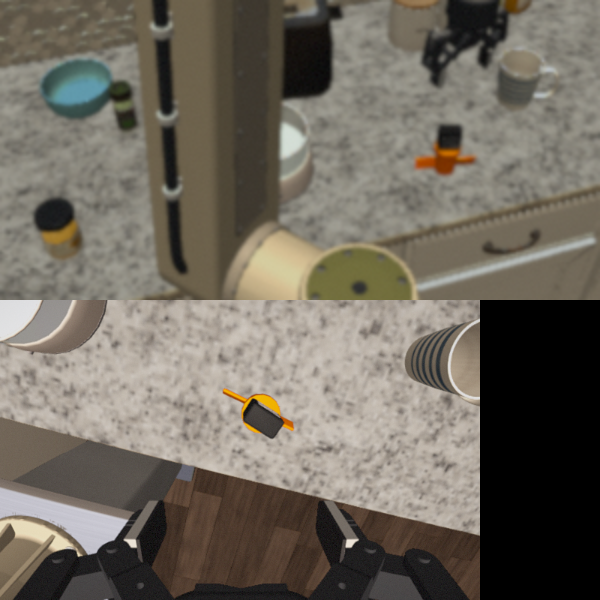

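The wrist view shows the beater with paddle tips at about (297,121) and (391,169) and the grip at about (352,157). I'll segment it for its centre and angle.

```bash
cat >> h.py <<'E'
def beaterfit(im,c,x0):
    from scipy.optimize import minimize
    hsv=cv2.cvtColor(im,cv2.COLOR_RGB2HSV)
    p0=proj(c,[x0[0],x0[1],.05])[0]; yy,xx=np.mgrid[:400,:640]; near=np.hypot(xx-p0[0],yy-p0[1])<110
    org=((hsv[...,1]>170)&(hsv[...,0]<25)&(hsv[...,2]>90)&near)
    blk=((hsv[...,2]<90)&near)
    n,l,st,ce=cv2.connectedComponentsWithStats(blk.astype(np.uint8))
    m=org.copy()
    for i in range(1,n):
        if 100<st[i,4]<6000 and (cv2.dilate((l==i).astype(np.uint8),np.ones((5,5)))*org).sum()>10: m|=(l==i)
    m=cv2.GaussianBlur(m.astype(np.float32),(5,5),0)
    def ren(p):
        x,y,t=p; R=np.array([[np.cos(t),-np.sin(t)],[np.sin(t),np.cos(t)]]); out=np.zeros((400,640),np.uint8)
        def hull(xy,z0,z1):
            w=np.array(xy)@R.T+[x,y]; P=np.vstack([np.c_[w,np.full(len(w),z)] for z in(z0,z1)])
            cv2.fillConvexPoly(out,cv2.convexHull(np.round(proj(c,P)*16).astype(np.int32)),1,shift=4)
        a=np.linspace(0,6.28,30); ci=np.c_[np.cos(a),np.sin(a)]
        hull(ci*.019,0,.046); hull(ci*.024,.046,.058); hull([[.02,.012],[.02,-.012],[-.02,-.012],[-.02,.012]],.058,.1)
        hull([[.055,.003],[.055,-.003],[-.055,-.003],[-.055,.003]],.004,.031)
        return cv2.GaussianBlur(out.astype(np.float32),(5,5),0)
    best=None
    for t in np.arange(0,3.14,.35):
        S=np.array([[x0[0],x0[1],t]]+[[x0[0]+a,x0[1]+b,t+d] for a,b,d in[(.015,0,0),(0,.015,0),(0,0,.2)]])
        r=minimize(lambda p:((ren(p)-m)**2).sum(),[x0[0],x0[1],t],method="Nelder-Mead",options=dict(initial_simplex=S,maxfev=150))
        if best is None or r.fun<best.fun: best=r
    return best.x,best.fun/m.sum()
E
python3 - <<'E'
from h import *
c=cam("wrist"); im=cv2.imread("pics/wrist1.png")[:,:,::-1].copy()
p,e=beaterfit(im,c,(.388,-.312)); print(p,e)
s=env.get_state()
t=p[2]; q=s["orientation"]; yaw=2*np.arctan2(q[2],q[1]); X=np.array([np.cos(yaw),np.sin(yaw)]);Y=np.array([np.sin(yaw),-np.cos(yaw)])
d=p[:2]-s["tcp_pos"][:2]; print("tool dxy",d@X,d@Y)
# want tool y along beater y => tool x along +-beater x
a=(-(t-yaw)+np.pi/2)%np.pi-np.pi/2; print("turn about tool z",a,"or",a-np.sign(a)*np.pi)
E
```

```text
[ 0.38547277 -0.31142584  1.33861677] 0.10280402385672192
tool dxy 0.021308046817098806 0.023835701390550065
turn about tool z -1.0757751130935258 or 2.0658175404962673
```

```bash
python3 -m pendant '[[1,0.021,0.024,0,0],[1,0,0,0,-0.179],[1,0,0,0.01,-0.179],[1,0,0,0.015,-0.18],[1,0,0,0.015,-0.18],[1,0,0,0.015,-0.18],[1,0,0,0.015,-0.178],[1,0,0,0,0]]'
python3 - <<'E'
from h import *
c=cam("wrist");s=env.get_state(); im=env.read_camera("wrist"); cv2.imwrite("pics/wrist2.png",im[:,:,::-1])
p,e=beaterfit(im,c,(.3855,-.3114)); print(p,e)
t=p[2]; q=s["orientation"]; yaw=2*np.arctan2(q[2],q[1]); X=np.array([np.cos(yaw),np.sin(yaw)]);Y=np.array([np.sin(yaw),-np.cos(yaw)])
d=p[:2]-s["tcp_pos"][:2]; print("tool dxy",d@X,d@Y)
a=(-(t-yaw)+np.pi/2)%np.pi-np.pi/2; print("turn about tool z",a)
for l in["machine","spindle_tip"]: print(l,[(r["score"],r["centre"],toz(c,r["centre"],.1)) for r in env.recognise("wrist",l)])
E
```

```text
clock: 4.4
tcp_pos: [0.3846, -0.311, 0.1773]
orientation: [-0.001, 0.785, 0.62, -0.0]
wrist_force: [0.6, 1.0, 0.7]
finger_gap: 0.0857
grip_force: 0.0
[ 0.38468905 -0.31114555  1.33919608] 0.06331518303108899
tool dxy -0.00012428780073699567 0.0001220896672117342
turn about tool z -0.0023049039528513227
machine []
spindle_tip []
```

View pics/wrist2.png

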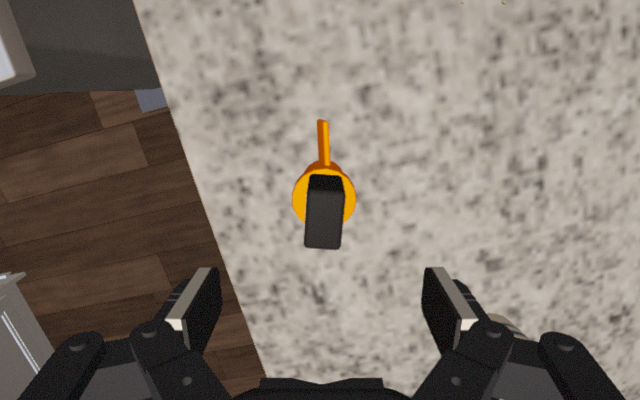

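Aligned over the beater. First one unobstructed look at the spindle while the hand is empty.

```bash
python3 -m pendant '[[1,0.05,-0.004,-0.006,0],[1,0.05,-0.004,-0.006,0],[1,0.05,-0.004,-0.006,0],[1,0.05,-0.004,0,0],[1,0.05,-0.004,0,0],[1,0,0,0,0]]'
python3 - <<'E'
from h import *
c=cam("wrist");s=env.get_state(); im=env.read_camera("wrist"); cv2.imwrite("pics/wrist3.png",im[:,:,::-1])
np.savez("w3.npz",K=c[0],d=c[1],T=c[2])
print(c[2].round(4).tolist(),c[0].tolist())
for l,z in[("machine",.06),("spindle_tip",.114),("spindle_seat",.09)]: print(l,[(r["score"],r["centre"],toz(c,r["centre"],z)) for r in env.recognise("wrist",l)])
E
```

```text
clock: 5.3
tcp_pos: [0.4236, -0.0611, 0.1973]
orientation: [0.001, 0.783, 0.622, 0.001]
wrist_force: [0.3, -0.9, -0.0]
finger_gap: 0.0854
grip_force: 0.0
[[0.9741, -0.2149, -0.0704, 0.4408], [-0.2262, -0.9247, -0.3062, 0.0172], [0.0007, 0.3142, -0.9494, 0.322], [0.0, 0.0, 0.0, 1.0]] [[353.04519003686136, 0.0, 321.0908113905108], [0.0, 353.04519003686136, 200.34071424324426], [0.0, 0.0, 1.0]]
machine [(0.7, [365.4, 108.0], array([ 0.46845817, -0.00610986,  0.06      ])), (0.64, [370.0, 103.7], array([ 0.47227612, -0.00387439,  0.06      ]))]
spindle_tip [(0.94, [363.1, 105.8], array([4.61707444e-01, 1.89998031e-04, 1.14000000e-01]))]
spindle_seat [(0.57, [364.3, 104.6], array([ 0.46501206, -0.00120557,  0.09      ]))]
```

View pics/wrist3.png

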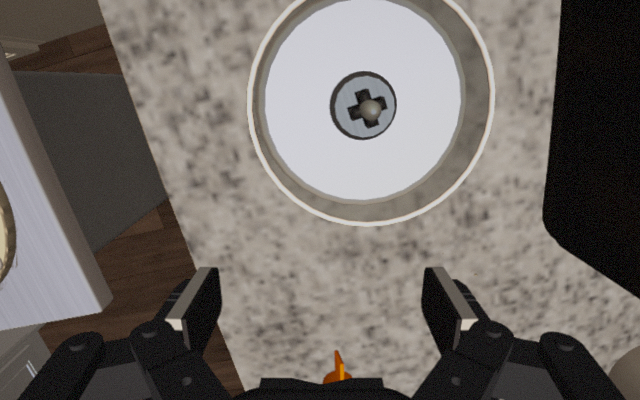

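The spindle shows clearly at (363,106): black cross with the steel pilot tip at about (372,108). Fit the flange centre and the cross angle.

Run:
```python
from h import *
from scipy.optimize import minimize
f=np.load("w3.npz"); c=(f["K"],f["d"],f["T"]); im=cv2.imread("pics/wrist3.png"); g=cv2.cvtColor(im,cv2.COLOR_BGR2GRAY).astype(np.float32)
yy,xx=np.mgrid[:400,:640]; 
# flange = darker than bowl floor
fl=((g<165)&(np.hypot(xx-363,yy-106)<45)).astype(np.uint8)
fl=cv2.morphologyEx(fl,cv2.MORPH_CLOSE,np.ones((9,9)))
ct=max(cv2.findContours(fl,0,2)[0],key=cv2.contourArea); el=cv2.fitEllipse(ct); print(el)
dk=((g<55)&(np.hypot(xx-365,yy-106)<25)).astype(np.float32); print(dk.sum())
m=cv2.GaussianBlur(dk,(3,3),0)
a=np.linspace(0,6.28,30); ci=np.c_[np.cos(a),np.sin(a)]
def ren(p):
    x,y,t=p; R=np.array([[np.cos(t),-np.sin(t)],[np.sin(t),np.cos(t)]]); o=np.zeros((400,640),np.uint8)
    def hull(xy,z0,z1,v):
        w=np.array(xy)@R.T+[x,y]; P=np.vstack([np.c_[w,np.full(len(w),z)] for z in(z0,z1)])
        cv2.fillConvexPoly(o,cv2.convexHull(np.round(proj(c,P)*16).astype(np.int32)),v,shift=4)
    for L,W in[(.012,.004),(.004,.012)]: hull([[L,W],[L,-W],[-L,-W],[-L,W]],.072,.092,1)
    hull(ci*.006,.092,.106,0); hull(ci*.004,.106,.112,0)
    return cv2.GaussianBlur(o.astype(np.float32),(3,3),0)
best=None
for t in np.arange(0,1.57,.2):
    S=[[.464,0,t],[.469,0,t],[.464,.005,t],[.464,0,t+.2]]
    r=minimize(lambda p:((ren(p)-m)**2).sum(),S[0],method="Nelder-Mead",options=dict(initial_simplex=np.array(S),maxfev=200)); print(r.x.round(4),round(r.fun,1))
    if best is None or r.fun<best.fun: best=r
print("flange ctr",toz(c,el[0],.0705),best.x,best.fun,"tip->",proj(c,[*best.x[:2],.114]))
vis=im.copy(); e=(ren(best.x)>.5).astype(np.uint8)
big=cv2.resize(im[60:150,315:415],(600,540),interpolation=cv2.INTER_CUBIC); E=cv2.resize(e[60:150,315:415],(600,540))
cv2.drawContours(big,cv2.findContours(E,1,2)[0],-1,(0,0,255),1)
u=proj(c,np.c_[ci*.021+best.x[:2],np.full(30,.072)]); cv2.polylines(big,[((u-[315,60])*6).astype(np.int32)],True,(0,255,0),1)
cv2.imwrite("pics/c3.png",big)
```

```text
((362.7376708984375, 105.12873077392578), (66.3190689086914, 69.1922836303711), 23.84626007080078)
463.0
[ 0.467  -0.0041  0.1194] 112.5
[ 0.4667 -0.0041  0.133 ] 113.2
[ 0.467  -0.0042  0.1186] 110.6
[ 0.467  -0.0042  0.0959] 115.7
[ 0.467  -0.0041  1.7088] 113.4
[ 0.467  -0.0041  1.6571] 113.1
[ 0.467  -0.0042  1.6521] 112.6
[ 0.467  -0.0042  1.6558] 112.3
flange ctr [ 0.46592198 -0.00285875  0.0705    ] [ 0.46700799 -0.00416315  0.11857841] 110.625 tip-> [[373.58243352 111.26295904]]
```

View pics/c3.png

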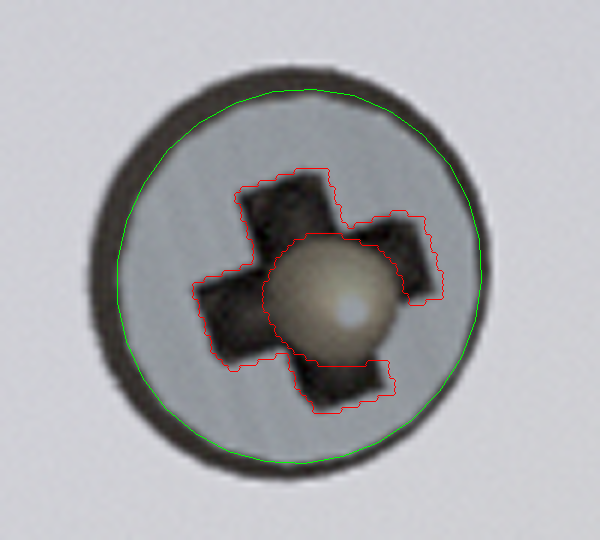

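The fit agrees with the picture: spindle axis (0.4665,-0.004), cross angle 0.12 rad. Back to the beater, then grasp and lift.

```bash
python3 -m pendant '[[1,-0.05,0.004,0,0],[1,-0.05,0.004,0,0],[1,-0.05,0.004,0.006,0],[1,-0.05,0.004,0.006,0],[1,-0.05,0.004,0.006,0],[1,0,0,0.03,0],[1,0,0,0.035,0],[1,0,0,0.03,0]]' 60; python3 -m pendant '[[1,0,0,0,0],[-1,0,0,0,0],[-1,0,0,0,0],[-1,0,0,0,0],[-1,0,0,0,0],[-1,0,0,0,0]]' 60
```

```text
clock: 6.5
tcp_pos: [0.3839, -0.3134, 0.0821]
orientation: [-0.0, 0.786, 0.619, -0.0]
wrist_force: [-0.2, -0.5, -0.7]
finger_gap: 0.0854
grip_force: 0.0
clock: 7.25
tcp_pos: [0.3858, -0.3123, 0.0845]
orientation: [0.001, 0.784, 0.621, -0.0]
wrist_force: [0.3, -0.4, 5.8]
finger_gap: 0.0238
grip_force: 57.2
```

```bash
python3 -m pendant '[[-1,0,0,-0.04,0],[-1,0,0,-0.05,0],[-1,0,0,-0.05,0],[-1,0.05,0.0015,0,0],[-1,0.05,0.0015,0,0],[-1,0,0,0,0]]'
python3 - <<'E'
from h import *
from scipy.spatial.transform import Rotation as R
s=env.get_state();print(s["tcp_pos"],s["orientation"],s["finger_gap"])
c=cam("wrist");im=env.read_camera("wrist"); cv2.imwrite("pics/wrist4.png",im[:,:,::-1])
for r in env.recognise("wrist","spindle_tip"): print(r,toz(c,r["centre"],.114))
E
```

```text
clock: 8.0
tcp_pos: [0.4111, -0.212, 0.2234]
orientation: [-0.0, 0.783, 0.622, 0.0]
wrist_force: [0.4, -1.0, -1.1]
finger_gap: 0.0234
grip_force: 57.1
[ 0.41110808 -0.21200529  0.22343713] [-4.36024790e-04  7.82737510e-01  6.22351818e-01  1.21572571e-04] 0.023367366728355533
{'centre': [331.2, 8.8], 'score': 0.28} [ 0.44398775 -0.09233591  0.114     ]
```

View pics/wrist4.png

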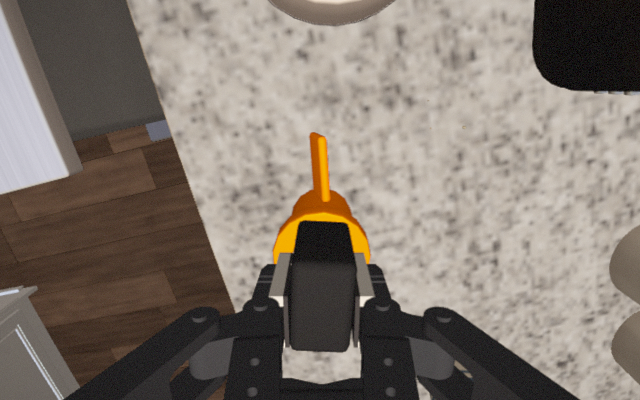

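Beater is held straight. Check its offset in the tool frame from the collar and paddle.

Run:
```python
from h import *
k=env.calibration("wrist"); c=(np.array(k["K"]),np.array(k["distortion"]),np.array(k["tool_from_camera"]))
im=cv2.imread("pics/wrist4.png"); h=cv2.cvtColor(im,cv2.COLOR_BGR2HSV)
o=(h[...,1]>170)&(h[...,0]<25)&(h[...,2]>90)
for r in (138,150,165,180,192,200,210,220,230,240,250):
    x=np.where(o[r])[0]; b=np.where(o[r]&(h[...,2][r]>200))[0]; print(r,x.min(),x.max(),"bright",(b.min(),b.max()) if len(b) else "")
for off in(.0,.002): # paddle top, collar top for heights; grip height 84 at tool z=-.002
    Z=lambda hh:-.002+(.084-hh)/1+off
    print(off,"paddle top axis",proj(c,[[.055,0,Z(.031)],[.03,0,Z(.031)]]).round(1).tolist(),"collar top L/R/front",proj(c,[[0,-.024,Z(.058)],[0,.024,Z(.058)],[.024,0,Z(.058)]]).round(1).tolist())
    a=np.linspace(0,6.28,400); P=proj(c,np.c_[.024*np.cos(a),.024*np.sin(a),np.full(400,Z(.058))])
    print("model collar rows:",[(r,P[abs(P[:,1]-r)<1.5][:,0].min().round(1),P[abs(P[:,1]-r)<1.5][:,0].max().round(1)) for r in(230,240,250) if (abs(P[:,1]-r)<1.5).any()],P[:,1].min())
```

```text
138 310 324 bright (np.int64(318), np.int64(324))
150 311 326 bright (np.int64(318), np.int64(326))
165 312 327 bright (np.int64(320), np.int64(327))
180 313 328 bright (np.int64(321), np.int64(328))
192 308 335 bright (np.int64(321), np.int64(329))
200 298 344 bright (np.int64(323), np.int64(329))
210 293 349 bright 
220 287 356 bright (np.int64(293), np.int64(349))
230 280 362 bright (np.int64(283), np.int64(360))
240 276 366 bright (np.int64(276), np.int64(366))
250 273 369 bright (np.int64(273), np.int64(369))
0.0 paddle top axis [[322.9, 137.0], [322.8, 185.5]] collar top L/R/front [[272.2, 262.3], [373.7, 262.3], [323.0, 214.8]]
model collar rows: [(230, np.float64(284.0), np.float64(362.4)), (240, np.float64(277.0), np.float64(369.3)), (250, np.float64(273.1), np.float64(372.8))] 214.78351006755935
0.002 paddle top axis [[322.9, 136.4], [322.8, 184.4]] collar top L/R/front [[272.7, 260.3], [373.1, 260.3], [323.0, 213.2]]
model collar rows: [(230, np.float64(282.9), np.float64(363.4)), (240, np.float64(276.5), np.float64(369.4)), (250, np.float64(273.2), np.float64(372.6))] 213.2319999971458
```

Run:
```python
from h import *
for n in("wrist2","wrist4"):
    im=cv2.imread(f"pics/{n}.png"); h=cv2.cvtColor(im,cv2.COLOR_BGR2HSV)
    a=im[110:270,255:390]; cv2.imwrite(f"pics/z_{n}.png",cv2.resize(a,None,fx=2.9,fy=3.6,interpolation=cv2.INTER_CUBIC))
cv2.imwrite("pics/z.png",np.hstack([cv2.imread(f"pics/z_{n}.png") for n in("wrist2","wrist4")]))
k=env.calibration("wrist"); c=(np.array(k["K"]),np.array(k["distortion"]),np.array(k["tool_from_camera"]))
# wrist2: tcp z ~.1773 ; beater at tool xy ~0
Z=lambda hh:.1773-hh
print("w2 model paddle axis top tip/base,bottom tip",proj(c,[[.055,0,Z(.031)],[.03,0,Z(.031)],[.055,0,Z(.004)]]).round(1).tolist(),"collar/grip top",proj(c,[[0,0,Z(.058)],[0,0,Z(.1)]]).round(1).tolist())
im=cv2.imread("pics/wrist2.png"); h=cv2.cvtColor(im,cv2.COLOR_BGR2HSV);o=(h[...,1]>170)&(h[...,0]<25)&(h[...,2]>90)
for r in(122,130,140,150,160,170,180,190,200,210):
    x=np.where(o[r])[0]; b=np.where(o[r]&(h[...,2][r]>200))[0]; print(r,x.min(),x.max(),"bright",(b.min(),b.max()) if len(b) else "")
```

```text
w2 model paddle axis top tip/base,bottom tip [[322.4, 118.9], [322.4, 151.7], [322.3, 115.8]] collar/grip top [[322.4, 199.4], [322.6, 220.7]]
122 317 327 bright (np.int64(323), np.int64(327))
130 318 328 bright (np.int64(323), np.int64(328))
140 318 328 bright (np.int64(324), np.int64(328))
150 319 328 bright (np.int64(324), np.int64(328))
160 319 329 bright (np.int64(325), np.int64(329))
170 306 340 bright (np.int64(313), np.int64(333))
180 298 349 bright (np.int64(299), np.int64(348))
190 294 354 bright (np.int64(294), np.int64(354))
200 292 355 bright (np.int64(292), np.int64(355))
210 295 353 bright (np.int64(295), np.int64(353))
```

View pics/z.png

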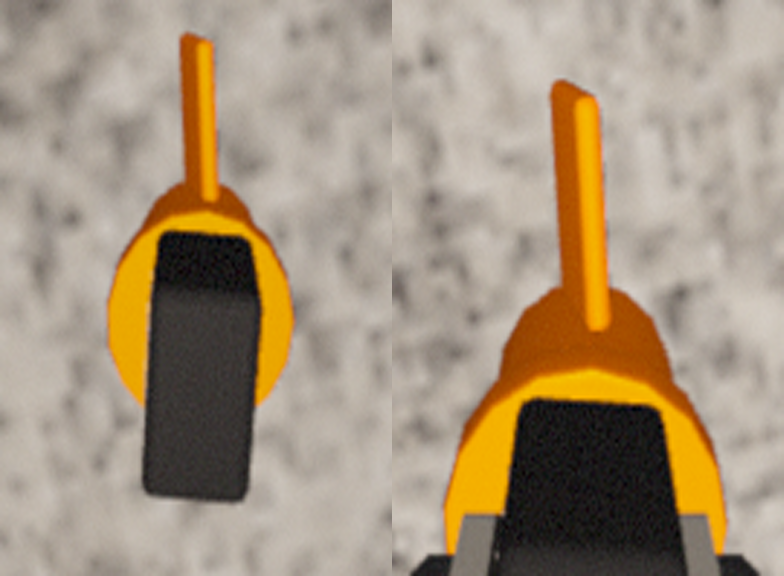

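The blade itself is skewed, and the grip is flat and centred in the pads. Travel over the spindle and turn.

```bash
python3 -m pendant '[[-1,0.054,0.0016,0,0],[-1,0.054,0.0015,0,0],[-1,0.054,0.0016,0,0],[-1,0.054,0.0015,0,0],[-1,0,0,0,-0.176],[-1,0,0,0,-0.175],[-1,0,0,0,0]]'
python3 - <<'E'
from h import *
L=[];q=[]
for i in range(12):
    s=env.get_state();L.append(s["tcp_pos"]);q.append(s["orientation"])
    if i<2: im=env.read_camera(["side","wrist"][i]); cv2.imwrite(f"pics/s5_{i}.png",im[:,:,::-1])
    else: env.read_camera("wrist")
L=np.array(L);q=np.mean(q,0);print(L.mean(0),L.std(0),"yaw",2*np.arctan2(q[2],q[1]),q, s["wrist_force"],s["joint_pos"])
E
```

```text
clock: 8.98
tcp_pos: [0.4671, -0.0071, 0.223]
orientation: [-0.0, 0.665, 0.747, -0.0]
wrist_force: [-0.1, -0.1, -1.3]
finger_gap: 0.0239
grip_force: 57.0
[ 0.46686395 -0.00675819  0.22320134] [9.78156717e-05 2.91482955e-04 1.01993624e-04] yaw 1.6873895584200422 [ 1.96927328e-05  6.64706811e-01  7.47103964e-01 -8.23402926e-05] [-0.20472646  0.07586465 -0.97819123] [-1.85735380e-01  1.14456306e-01 -2.68143574e-01  1.18812519e+00
 -7.37366877e-05  1.26654524e+00]
```

```bash
python3 -m pendant '[[-1,0.0023,0,0,0],[-1,0,0,0.015,0],[-1,0,0,0.01,0],[-1,0,0,0.01,0],[-1,0,0,0.005,0],[-1,0,0,0,0]]' && python3 -c "
from h import *
for i in range(3): env.read_camera('side'); s=env.get_state(); print(s['tcp_pos'].round(4),s['wrist_force'].round(1),s['ft_torque'].round(2))"
```

```text
clock: 10.32
tcp_pos: [0.4664, -0.004, 0.1828]
orientation: [-0.0, 0.664, 0.748, -0.0]
wrist_force: [-0.1, -0.7, -3.0]
finger_gap: 0.024
grip_force: 57.0
[ 0.4665 -0.004   0.1832] [ 1.  -0.6 -1.1] [-0.13 -0.07 -0.01]
[ 0.4666 -0.004   0.1834] [ 1.3 -0.4 -1.5] [-0.08 -0.06 -0.03]
[ 0.4666 -0.004   0.1835] [-0.  -0.6 -0.2] [-0.08 -0.03  0.02]
```

The pilot is 15 mm inside the bore and there is no side load. Go on through the splines.

```bash
python3 -m pendant '[[-1,0,0,0.004,0],[-1,0,0,0.004,0],[-1,0,0,0.004,0],[-1,0,0,0,0]]' && python3 -c "
from h import *
for i in range(2): env.read_camera('side'); s=env.get_state(); print(s['tcp_pos'].round(4),s['wrist_force'].round(1),s['ft_torque'].round(2))"
```

```text
clock: 10.98
tcp_pos: [0.4668, -0.004, 0.171]
orientation: [0.0, 0.664, 0.748, 0.0]
wrist_force: [2.2, -1.0, -2.9]
finger_gap: 0.0239
grip_force: 56.8
[ 0.4668 -0.004   0.1712] [ 1.4 -0.1 -2.2] [ 0.02 -0.54  0.04]
[ 0.4668 -0.004   0.1712] [ 2.3 -0.1 -1.8] [-0.   -0.59 -0.01]
```

```bash
python3 -m pendant '[[-1,0,0,0.004,0],[-1,0,0,0.004,0],[-1,0,0,0.004,0],[-1,0,0,0.003,0],[-1,0,0,0,0],[-1,0,0,0,0],[-1,0,0,0,0]]' 90 && python3 -c "
from h import *
for i in range(2): env.read_camera('side'); s=env.get_state(); print(s['tcp_pos'].round(4),s['wrist_force'].round(1),s['ft_torque'].round(2))"
```

```text
clock: 11.95
tcp_pos: [0.4669, -0.004, 0.1566]
orientation: [0.0, 0.664, 0.748, 0.0]
wrist_force: [2.5, 0.3, 2.7]
finger_gap: 0.0231
grip_force: 85.8
[ 0.4669 -0.004   0.1566] [2.9 0.5 2.3] [ 0.07 -0.83  0.02]
[ 0.4669 -0.0041  0.1566] [ 3.6 -0.3  2.5] [ 0.06 -0.82  0.06]
```

```bash
python3 -m pendant '[[-1,0,-0.0005,0.002,0],[-1,0,0,0.002,0],[-1,0,0,0.002,0],[-1,0,0,0.002,0],[-1,0,0,0.001,0],[-1,0,0,0,0],[-1,0,0,0,0]]' && python3 -c "
from h import *
for i in range(2): env.read_camera('side'); s=env.get_state(); print(s['tcp_pos'].round(4),s['wrist_force'].round(1),s['ft_torque'].round(2))"
```

```text
clock: 12.92
tcp_pos: [0.4669, -0.0041, 0.1485]
orientation: [0.001, 0.664, 0.748, 0.001]
wrist_force: [2.5, 0.4, 10.3]
finger_gap: 0.023
grip_force: 86.7
[ 0.4669 -0.0042  0.1485] [ 2.7  0.5 11.4] [ 0.19 -0.57  0.04]
[ 0.4669 -0.0041  0.1485] [ 2.3  0.1 10.1] [ 0.17 -0.58  0.01]
```

```bash
python3 -m pendant '[[-1,0,0,0.001,0],[-1,0,0,0,0],[-1,0,0,0,0],[-1,0,0,0,0]]' && python3 -c "
from h import *
for i in range(2): env.read_camera('side'); s=env.get_state(); print(s['tcp_pos'].round(4),s['wrist_force'].round(1),s['ft_torque'].round(2),s['orientation'].round(4))
a=env.read_camera('side'); b=env.read_camera('wrist'); f=lambda m:m[:,:,::-1]
cv2.imwrite('pics/fin.png',np.hstack([cv2.resize(f(a)[150:290,200:340],(400,400)),cv2.resize(f(b)[:,120:520],(400,400))]))"
```

```text
clock: 13.52
tcp_pos: [0.467, -0.0042, 0.1484]
orientation: [0.001, 0.664, 0.748, 0.001]
wrist_force: [-0.1, 0.4, 17.8]
finger_gap: 0.0232
grip_force: 87.6
[ 0.467  -0.0042  0.1484] [-0.1  0.  17. ] [ 0.16 -0.06  0.01] [1.400e-03 6.638e-01 7.479e-01 7.000e-04]
[ 0.467  -0.0042  0.1484] [ 0.9  0.5 17.9] [ 0.19 -0.03  0.01] [0.0015 0.6638 0.7479 0.0008]
```

View pics/fin.png

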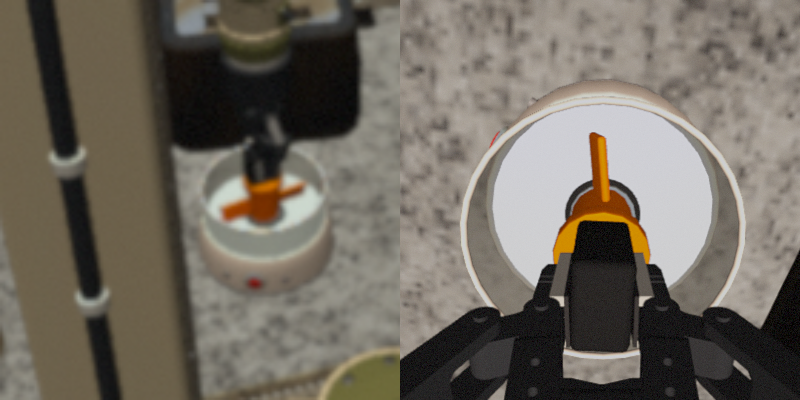

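The pictures show the beater on the spindle flange in the bowl, upright and gripped. The force rose 7 N with only 0.1 mm of travel, so the spindle is at its stop. Handing in.

```bash
python3 -c "
from workcell import env
print(env.hand_in())"
```

```text
the job is handed in; nothing more can be done
None
```

I handed the job in at about 13.5 s with the beater meshed on the spindle, the hub home on the flange, the spindle pressed to its stop and the gripper still holding; the judge's verdict was not shown.

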